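Close the pad tub and open the board cleaner

TASK

Close the pad tub and open the whiteboard cleaner: first press the loose, tilted tub lid down until it is fully home and level, then push the safety cap of the bottle in the caddy down, twist it anticlockwise while it is down until it is free, and lift it off. Finish while still holding the cap, upright, about 5 cm straight above the bottle. Leave the bottle standing in its well, the lid shut and the other things where they are.

Things in the scene. Friction and masses are not known exactly. Their poses are not given: they have to be found in the camera images.
- tub: Round white pad tub, loose on the desk, 0.6 kg: 100 mm diameter, 72 mm tall to its rim, with a rounded springy snap bead (105 mm across) round the outside 6.5 mm below the rim. Origin at the centre of its underside, z up.
- lid_top (a point): Centre of the upper face of the tub's flat round white lid: 107 mm diameter, 12.5 mm tall, 45 g; z is its upward normal. It lies loose, tilted 0.1 rad, one side (any direction) 10 mm up on the bead. About 10 N near the edge of the raised side snaps it down; at the centre it takes about 20 N, on the low side it does nothing. Home, it is level with this point 74.5 mm above the tub's underside.
- caddy: Grey plastic desk caddy that does not move: 71 mm (its x) by 205 mm (its y) by 62 mm tall, three square wells (63 mm inside) in a row at its y = -67, 0, +67 mm, floors 4 mm up. Bottle, jar and note block stand in one each. Origin at the centre of its underside.
- bottle: Cleaner bottle, loose in one well, which keeps it from turning; about 0.32 kg, the tallest thing there. White, paper label; square body 60 x 60 x 95 mm, shoulder to 109 mm, round neck (36 mm over its lugs) to 133 mm. Origin at the centre of its underside, z up.
- cap_mid (a point): Centre (half-way up) of the bottle's grey ribbed safety cap, 44 mm diameter, 28 mm tall, 25 g. Locked: 131 mm above the bottle's underside, x axes in line; lifting it lifts the bottle. Sprung: 10 N at 3.5 mm down, where the lock clears, 15 N at the stop, 6.5 mm down. Held 4 to 6 mm down it turns anticlockwise seen from above; 60 to 75 degrees frees it (it stops at 95), then it lifts straight off.
- jar: Bystander: round amber glue jar with a black lid, 57 mm diameter, 73 mm tall, loose in one well of the caddy. Origin at the centre of its underside.
- notes: Bystander: square block of note paper, 58 x 58 x 70 mm, loose in one well of the caddy. Origin at the centre of its underside.
- eraser: Bystander: black whiteboard eraser lying on the desk at one side of the work, 134 x 54 x 36 mm (long side along its x). Origin at the centre of its underside.
- stapler: Bystander: black stapler lying on the desk at the other side of the work, 145 x 38 x 52 mm (long side along its x). Origin at the centre of its underside.
Things that resemble listed ones, but are neither listed nor needed, are in the scene too. What is shaped like the part that bears cap_mid but blue or red is not meant.

How it is judged:
By the outcome, as a careful person would: the job done as asked, in the order asked, and still so for the second after the job is handed in, while the arm keeps its last pose, push and grip.
It also fails if it takes over 51 s, if anything falls off the work surface, if the arm or the gripper's body presses on something with over 40 N, if the wrist force passes 120 N, or if a joint passes its speed limit or range.

ROBOT

A 6-joint arm with a two-finger parallel gripper is mounted at the origin on the work surface. World frame = base frame: x ahead of the robot, y to its left, z up, the work surface at z = 0. Lengths are in m, angles in rad, forces in N, time in s.
With the tool pointing down it reaches from about 0.375 to 0.925 m from the base axis. Payload 5.7 kg.
Tool frame: the origin (TCP) lies between the finger pads; the fingertips stand 8 mm ahead of it and the grasp point (between the pads) lies 11 mm behind it (ctrl.nose_length is the y of the fingertips in the tool frame, in m); y points along the fingers, z is the direction in which the jaws open and shut, and the axes are right-handed (so a half turn about y gives the same grasp; the last joint's range is limited). The gripper opens to 88 mm and grips with 3 to 60 N. Pads are 20 mm wide; open, the fingers measure 115 mm over their backs; the gripper's body (75 mm by 178 mm) begins 61 mm behind the grasp point.
Start: joints at [1.178, 0.359, 1.51, -0, 1.272, -0.115], TCP at [0.165, 0.577, 0.231] pointing down, gripper open.
Joint ranges: [-2.97, 2.97], [-1.01, 2.36], [0.21, 2.38], [-0.96, 4.11], [0.2, 2.71], [-2.98, 2.98]. Speed limits (rad/s): [2.39, 2.39, 3.14, 3.14, 3.14, 3.14].

INTERFACE

Orientations are given as a unit quaternion [x, y, z, w].
In Python, from cell import monitor, cams, order, ctrl gives the robot as it stands.
- The arm moves only by the tool drive_tool, never from a script. Its argument "targets" is a list of rows, each an object of numbers: "dx", "dy", "dz": the shift along the tool's x, y, z in m; "spin": the turn about the tool's y in degrees; "grip": the closure, from -1 (fully open) to 1 (shut), so that 0 is half open. A call has 1 to 8 rows; each row is the pose to reach, as a shift and turn from the pose commanded when the call began, along the tool's axes at that moment; what a row does not reach only later rows make up. A row lasts 1/12 s, in which the tool goes at most 41.7 mm and 7.16 degrees, less where a joint would pass 70% of its speed; a pose out of reach is approached as far as the arm can. A call with a gripper value outside its range is refused whole. The fingers move at their own pace and stop on an object; "newtons" is the grip in N (left out, the last holds). Time passes only in rows, so rows that repeat a pose let the fingers close. It gives the time, the measured TCP pose, the force and the opening at its end, in the units of the state.
- monitor.read_state(): the state, without advancing time (a new reading comes with each control period).
- cams.camera(name): name is "scene" or "top"; returns (picture, depth): 400x640x3 uint8, blue, green, red; 400x640 float32, m along the optical axis (not along the pixel's ray), 0 where there is no reading.
- cams.camera_model(name): a dict with "camera_matrix" (3x3 intrinsics, pixels), "extrinsics" (4x4, takes a point from world to camera coordinates). Camera axes: x right, y up, looking along -z (the intrinsics and any distortion apply to the point x, -y, -z); pixel columns grow to the right and rows downward; lengths in m; the calibration is good to about 2 mm. A picture is of the moment at which its call begins. camera_model takes no time and is no camera call.
- order.sign_off(): hands the job in, once; it reports no verdict.
The state is a dict: "clock": time; "q": joint angles; "qvel": joint speeds; "joint_torque": joint torques, N m; "ee_pos": TCP position; "tool_rot": TCP orientation; "contact_force": force on the tool from outside, world axes, zero at the start; "wrist_torque": the same for the moment, N m; "gripper_width": finger opening in m.
Only numpy, scipy, OpenCV 4.12 (cv2) and the standard library are available. Lean on these libraries where they do the work, as an engineer would, in place of code of your own. Each camera call takes 0.05 s, during which the arm holds its last target.

## Working session

There is one attempt and no reset: what is moved stays moved. The work goes in short steps, Python scripts to look and compute and a tool call to move; the robot and the scene stay as the last step left them, time stands still between calls to the robot, and variables do not carry over. Pictures are saved under pics/ and viewed, and the job is handed in when it is done.

Besides the shell and the picture viewer there is one more tool, called in YAML: its name, and indented under it one key for each argument. drive_tool: Moves the arm, as the interface text tells. Its arguments: {"type":"object","properties":{"targets":{"type":"array"},"newtons":{"type":"number"}},"required":["targets"]}

```bash
ls; mkdir -p pics; cat > h.py <<'E'
import numpy as np,cv2
from cell import monitor,cams,order,ctrl
def model(n):
    m=cams.camera_model(n);return np.array(m["camera_matrix"]),np.array(m["extrinsics"]),m
def pts(n,depth):
    K,E,_=model(n);h,w=depth.shape
    v,u=np.mgrid[0:h,0:w]
    x=(u-K[0,2])/K[0,0]*depth;y=(v-K[1,2])/K[1,1]*depth
    P=np.stack([x,-y,-depth,np.ones_like(depth)],-1)
    return (P@np.linalg.inv(E).T)[...,:3]
def ray(n,u,v,z):
    K,E,_=model(n);Ei=np.linalg.inv(E)
    d=Ei[:3,:3]@np.array([(u-K[0,2])/K[0,0],-(v-K[1,2])/K[1,1],-1]);c=Ei[:3,3]
    return c+d*(z-c[2])/d[2]
def proj(n,P):
    K,E,_=model(n);p=E@np.append(P,1);q=K@np.array([p[0],-p[1],-p[2]]);return q[:2]/q[2]
E
python3 - <<'E'
from h import *
for n in("scene","top"):
    p,d=cams.camera(n);cv2.imwrite(f"pics/{n}0.png",p);np.save(n+"0.npy",d)
    K,E,m=model(n);print(n,m.keys(),K.tolist(),np.linalg.inv(E).round(3).tolist(),(d==0).mean(),[ (k,m[k]) for k in m if k not in("camera_matrix","extrinsics")])
s=monitor.read_state()
for k in s:print(k,np.round(s[k],3))
print(ctrl.nose_length)
E
```

```text
pics
scene dict_keys(['camera_matrix', 'extrinsics']) [[466.06746066082576, 0.0, 321.4459122221782], [0.0, 466.06746066082576, 199.29842752893276], [0.0, 0.0, 1.0]] [[0.414, -0.714, 0.564, 1.309], [0.91, 0.318, -0.266, -0.383], [0.01, 0.624, 0.782, 1.175], [0.0, 0.0, 0.0, 1.0]] 0.00409765625 []
top dict_keys(['camera_matrix', 'extrinsics']) [[442.4387326053014, 0.0, 323.24298244321403], [0.0, 442.4387326053014, 201.76574046731858], [0.0, 0.0, 1.0]] [[0.027, 0.994, -0.101, 0.43], [-0.999, 0.029, 0.02, 0.009], [0.023, 0.101, 0.995, 1.151], [0.0, 0.0, 0.0, 1.0]] 0.00407421875 []
clock 0.1
q [ 1.178  0.359  1.511 -0.     1.273 -0.115]
qvel [-0.002 -0.    -0.001  0.    -0.002 -0.002]
joint_torque [ 1.0000e-03 -5.1636e+01 -2.7140e+01  6.8000e-02  2.7000e-02 -0.0000e+00]
ee_pos [0.164 0.576 0.23 ]
tool_rot [ 0.701 -0.098  0.098 -0.7  ]
contact_force [-0.949  0.61  -0.82 ]
wrist_torque [ 0.027 -0.038  0.017]
gripper_width 0.088
0.008
```

View pics/scene0.png

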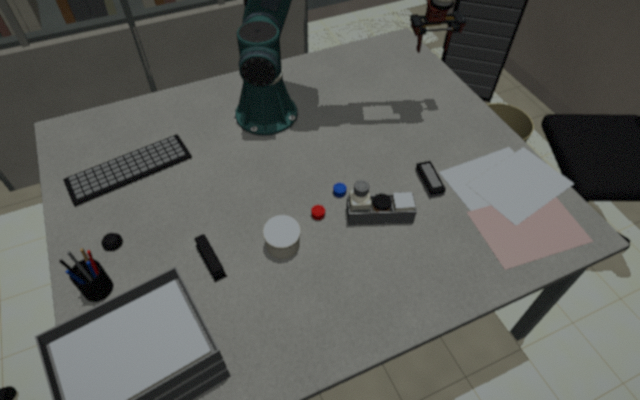

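View pics/top0.png

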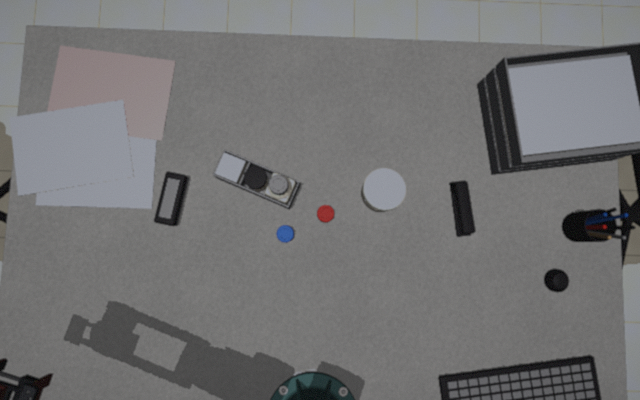

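The scene shows the tub at scene (281,233) / top (384,189) and the caddy with its three items.
Possible mistakes for the cap:
- grey cap on the bottle: scene (362,187), top (279,184)
- blue cap on the desk: scene (340,190)
- red cap on the desk: scene (318,212)
- black jar lid: scene (382,202)

I choose the grey one. The only tub lid is the white disc. Next is a close crop and a measurement.

```bash
python3 - <<'E'
from h import *
a=cv2.imread("pics/scene0.png");b=cv2.imread("pics/top0.png")
c=np.hstack([cv2.resize(a[165:265,255:425],None,fx=2.3,fy=2.3,interpolation=2),cv2.resize(b[140:240,205:375],None,fx=2.3,fy=2.3,interpolation=2)])
c2=cv2.resize(b[150:230,345:425],None,fx=3.4,fy=3.4,interpolation=2)
o=np.zeros((510,790,3),np.uint8);o[:c.shape[0],:c.shape[1]]=c[:, :790];o[235:235+272,:272]=c2
cv2.imwrite("pics/crop0.png",np.clip(o.astype(float)*1.5,0,255))
for n in("scene","top"):
    d=np.load(n+"0.npy");P=pts(n,d);X,Y,Z=P[...,0],P[...,1],P[...,2]
    print(n,"desk z",np.median(Z[(X>.35)&(X<.7)&(abs(Y)<.3)]))
    img=a if n=="scene" else b
    for lo,hi,nm in((.135,.165,"cap"),(.066,.095,"~75")):
        m=((Z>lo)&(Z<hi)&(X>.3)&(X<.85)&(abs(Y)<.4)).astype(np.uint8)
        k,l,st,ce=cv2.connectedComponentsWithStats(m)
        for i in range(1,k):
            if st[i,4]>30:
                q=P[l==i];print(nm,st[i],ce[i].round(1),q.mean(0).round(4),q.min(0).round(3),q.max(0).round(3))
E
```

```text
scene desk z 0.0004695936320717742
cap [354 180  16  15 182] [361.  186.8] [0.5715 0.0902 0.147 ] [0.546 0.071 0.135] [0.592 0.113 0.154]
~75 [373 193  19  17 252] [381.9 201.2] [0.5959 0.1544 0.0755] [0.563 0.127 0.066] [0.623 0.188 0.081]
~75 [393 192  22  18 317] [403.5 200.5] [0.6187 0.2168 0.0729] [0.581 0.182 0.066] [0.652 0.256 0.079]
~75 [349 194  22  19 159] [359.  206.4] [0.5893 0.0797 0.081 ] [0.533 0.056 0.066] [0.606 0.112 0.095]
~75 [263 215  38  34 998] [281.3 231.6] [ 0.5774 -0.163   0.078 ] [ 0.521 -0.215  0.066] [ 0.631 -0.109  0.089]
top desk z 0.0009231081843061872
cap [269 174  20  20 307] [278.2 183.9] [0.5698 0.0925 0.1493] [0.549 0.071 0.136] [0.593 0.114 0.154]
~75 [215 152  31  30 567] [230.1 166.9] [0.6188 0.2181 0.0741] [0.584 0.182 0.066] [0.655 0.254 0.08 ]
~75 [244 166  23  23 425] [255. 177.] [0.5951 0.1557 0.077 ] [0.568 0.129 0.066] [0.623 0.184 0.082]
~75 [ 363  168   44   43 1469] [384.1 188.8] [ 0.5756 -0.161   0.0793] [ 0.523 -0.215  0.066] [ 0.629 -0.109  0.088]
~75 [265 179  31  25  80] [283.6 194.9] [0.5525 0.0838 0.0843] [0.534 0.057 0.066] [0.59  0.131 0.095][ WARN:0@0.628] global loadsave.cpp:1063 imwrite_ Unsupported depth image for selected encoder is fallbacked to CV_8U.
```

View pics/crop0.png

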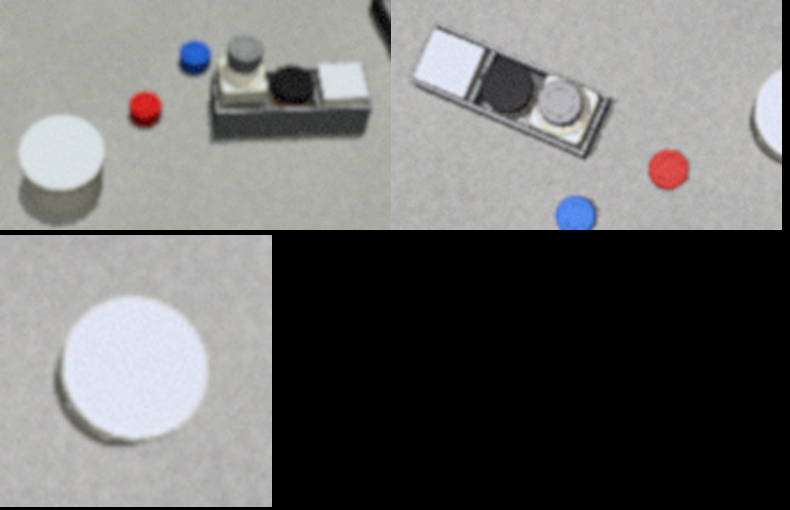

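The crop confirms the choice: a grey ribbed cap on the white square bottle in the end well nearest the tub, with the blue and red caps loose on the desk. Its top is at z≈0.15, and 0.149 is expected. Next I fit the lid plane, the cap circle and the caddy direction.

```bash
python3 - <<'E'
from h import *
from scipy.spatial.transform import Rotation as R
for n in("scene","top"):
    img=cv2.imread(f"pics/{n}0.png");d=np.load(n+"0.npy");P=pts(n,d);Z=P[...,2]
    # lid
    uv=(281,232) if n=="scene" else (384,189)
    m=(np.hypot(P[...,0]-.576,P[...,1]+.162)<.046)&(Z>.06)
    q=P[m];A=np.c_[q[:,:2]-[.576,-.162],np.ones(len(q))]
    c,_,_,_=np.linalg.lstsq(A,q[:,2],rcond=None)
    for _ in range(3):
        r=q[:,2]-A@c;k=abs(r)<2.5*r.std();c=np.linalg.lstsq(A[k],q[k,2],rcond=None)[0]
    print(n,"lid slope",c.round(4),"tilt",np.hypot(*c[:2]),"raised dir deg",np.degrees(np.arctan2(c[1],c[0])),r.std())
    # lid colour mask
    g=img.min(2);
    mk=((g>150)).astype(np.uint8)
    k,l,st,ce=cv2.connectedComponentsWithStats(mk);i=l[uv[1],uv[0]]
    print("lid px",st[i],ce[i],ray(n,*ce[i],c[2]).round(4))
    cnt=cv2.findContours((l==i).astype(np.uint8),0,1)[0][0];e=cv2.fitEllipse(cnt);print(e, ray(n,*e[0],c[2]).round(4))
    # cap top
    m=((Z>.143)&(Z<.158)&(np.hypot(P[...,0]-.571,P[...,1]-.092)<.04)).astype(np.uint8)
    cnt=max(cv2.findContours(m,0,1)[0],key=cv2.contourArea);e=cv2.fitEllipse(cnt);z=np.median(Z[m>0]);print("cap",e,z,ray(n,*e[0],.149).round(4))
    mm=cv2.moments(m,True);print(ray(n,mm['m10']/mm['m00'],mm['m01']/mm['m00'],.149).round(4))
    # caddy footprint z .055-.07 pts
    m=(Z>.03)&(Z<.17)&(P[...,0]>.48)&(P[...,0]<.7)&(P[...,1]>.03)&(P[...,1]<.28)
    q=P[m][:,:2].astype(np.float32);print("caddy",cv2.minAreaRect(q))
    m=(Z>.02)&(Z<.06)&(P[...,0]>.4)&(P[...,0]<.8)&(abs(P[...,1])<.45)
    k,l,st,ce=cv2.connectedComponentsWithStats(m.astype(np.uint8))
    for i in range(1,k):
        if st[i,4]>60:print(cv2.minAreaRect(P[l==i][:,:2].astype(np.float32)),P[l==i][:,2].max())
s=monitor.read_state();print(R.from_quat(s["tool_rot"]).as_matrix().round(4))
E
```

```text
scene lid slope [-0.0912  0.0229  0.0784] tilt 0.0940437273805299 raised dir deg 165.88083588923544 0.0023972944954222743
lid px [     0      0    640    400 256000] [319.5 199.5] [ 0.5157 -0.0156  0.0784]
((319.5, 199.5), (459.8666076660156, 782.2474975585938), 90.0) [ 0.5157 -0.0156  0.0784]
cap ((361.17578125, 186.0064697265625), (11.983072280883789, 14.65971851348877), 100.86176300048828) 0.14832600928597883 [0.5704 0.0911 0.149 ]
[0.5704 0.0911 0.149 ]
caddy ((0.5741875767707825, 0.15229353308677673), (0.22498103976249695, 0.11212652921676636), 68.17990112304688)
((0.5403198599815369, 0.3731629252433777), (0.057037353515625, 0.13726191222667694), 81.29553985595703) 0.041745393229924765
((0.46073490381240845, 0.08025145530700684), (0.042121224105358124, 0.045337531715631485), 64.18338775634766) 0.03299089573671554
((0.5937032103538513, 0.15482711791992188), (0.20483551919460297, 0.07777509838342667), 68.17990112304688) 0.059977634870800545
((0.5159628391265869, -0.020442981272935867), (0.043601203709840775, 0.04307631403207779), 65.47975158691406) 0.03240377707855613
((0.54143369
[... 1006 characters left out ...]
3087409734725952, 0.06953262537717819), 69.31134796142578) 0.05998970362593581
((0.5426421761512756, 0.3742259740829468), (0.0560024119913578, 0.13395917415618896), 79.80087280273438) 0.04258521953247274
((0.5420212745666504, -0.37192168831825256), (0.13726770877838135, 0.03596312925219536), 7.573691368103027) 0.05587131626444464
((0.5166043639183044, -0.02097291499376297), (0.041479796171188354, 0.04368285462260246), 46.65665054321289) 0.034584777930825705
((0.4621790051460266, 0.08093950152397156), (0.04060741513967514, 0.040778327733278275), 1.5406746864318848) 0.033326967784598205
[[ 9.617e-01 -6.000e-04  2.742e-01]
 [-2.742e-01 -1.500e-03  9.617e-01]
 [-2.000e-04 -1.000e+00 -1.600e-03]]
```

drive_tool:
  targets:
    - {"dx": 0.35, "dz": -0.29, "dy": 0, "grip": 1}
    - {"dx": 0.35, "dz": -0.29, "dy": 0, "grip": 1}
    - {"dx": 0.35, "dz": -0.29, "dy": 0, "grip": 1}
    - {"dx": 0.35, "dz": -0.29, "dy": 0, "grip": 1}
    - {"dx": 0.35, "dz": -0.29, "dy": 0, "grip": 1}
    - {"dx": 0.35, "dz": -0.29, "dy": 0, "grip": 1}
    - {"dx": 0.35, "dz": -0.29, "dy": 0, "grip": 1}
    - {"dx": 0.35, "dz": -0.29, "dy": 0, "grip": 1}
  newtons: 20

```text
schema error: expected keys dx, dy, dz, spin, grip
```

drive_tool:
  targets:
    - {"dx": 0.35, "dy": 0, "dz": -0.29, "spin": 0, "grip": 1}
    - {"dx": 0.35, "dy": 0, "dz": -0.29, "spin": 0, "grip": 1}
    - {"dx": 0.35, "dy": 0, "dz": -0.29, "spin": 0, "grip": 1}
    - {"dx": 0.35, "dy": 0, "dz": -0.29, "spin": 0, "grip": 1}
    - {"dx": 0.35, "dy": 0, "dz": -0.29, "spin": 0, "grip": 1}
    - {"dx": 0.35, "dy": 0, "dz": -0.29, "spin": 0, "grip": 1}
    - {"dx": 0.35, "dy": 0, "dz": -0.29, "spin": 0, "grip": 1}
    - {"dx": 0.35, "dy": 0, "dz": -0.29, "spin": 0, "grip": 1}
  newtons: 20

```text
clock: 0.77
ee_pos: [0.3535, 0.3002, 0.2305]
tool_rot: [0.7, -0.098, 0.098, -0.7]
contact_force: [1.6, 1.1, -0.3]
gripper_width: 0.0385
```

drive_tool:
  targets:
    - {"dx": 0.297, "dy": 0, "dz": -0.384, "spin": 0, "grip": 1}
    - {"dx": 0.297, "dy": 0, "dz": -0.384, "spin": 0, "grip": 1}
    - {"dx": 0.297, "dy": 0, "dz": -0.384, "spin": 0, "grip": 1}
    - {"dx": 0.297, "dy": 0, "dz": -0.384, "spin": 0, "grip": 1}
    - {"dx": 0.297, "dy": 0, "dz": -0.384, "spin": 0, "grip": 1}
    - {"dx": 0.297, "dy": 0, "dz": -0.384, "spin": 0, "grip": 1}
    - {"dx": 0.297, "dy": 0, "dz": -0.384, "spin": 0, "grip": 1}
    - {"dx": 0.297, "dy": 0, "dz": -0.384, "spin": 0, "grip": 1}

```text
clock: 1.43
ee_pos: [0.4769, -0.0095, 0.2305]
tool_rot: [-0.7, 0.098, -0.098, 0.7]
contact_force: [1.0, 1.0, 0.1]
gripper_width: 0.0006
```

drive_tool:
  targets:
    - {"dx": 0.09, "dy": 0.04, "dz": -0.115, "spin": 0, "grip": 1}
    - {"dx": 0.09, "dy": 0.08, "dz": -0.115, "spin": 0, "grip": 1}
    - {"dx": 0.09, "dy": 0.115, "dz": -0.115, "spin": 0, "grip": 1}
    - {"dx": 0.09, "dy": 0.115, "dz": -0.115, "spin": 0, "grip": 1}
    - {"dx": 0.09, "dy": 0.115, "dz": -0.115, "spin": 0, "grip": 1}
    - {"dx": 0.09, "dy": 0.115, "dz": -0.115, "spin": 0, "grip": 1}
    - {"dx": 0.09, "dy": 0.115, "dz": -0.115, "spin": 0, "grip": 1}
    - {"dx": 0.09, "dy": 0.115, "dz": -0.115, "spin": 0, "grip": 1}

```text
clock: 2.1
ee_pos: [0.5316, -0.1421, 0.1161]
tool_rot: [-0.7, 0.098, -0.098, 0.7]
contact_force: [-0.2, -1.0, -0.8]
gripper_width: 0.0004
```

drive_tool:
  targets:
    - {"dx": 0.0055, "dy": 0.005, "dz": -0.009, "spin": 0, "grip": 1}
    - {"dx": 0.0055, "dy": 0.012, "dz": -0.009, "spin": 0, "grip": 1}
    - {"dx": 0.0055, "dy": 0.019, "dz": -0.009, "spin": 0, "grip": 1}
    - {"dx": 0.0055, "dy": 0.019, "dz": -0.009, "spin": 0, "grip": 1}
    - {"dx": 0.0055, "dy": 0.019, "dz": -0.009, "spin": 0, "grip": 1}

```text
clock: 2.52
ee_pos: [0.5341, -0.1523, 0.0963]
tool_rot: [-0.7, 0.098, -0.097, 0.7]
contact_force: [-0.1, 0.5, 1.0]
gripper_width: 0.0007
```

```bash
python3 - <<'E'
from h import *
p,d=cams.camera("scene");np.save("s1.npy",d);c=cv2.resize(p[170:270,230:390],None,fx=4,fy=4,interpolation=2);cv2.imwrite("pics/s1.png",cv2.convertScaleAbs(c,alpha=1.4))
E
```

```text
(no output)
```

View pics/s1.png

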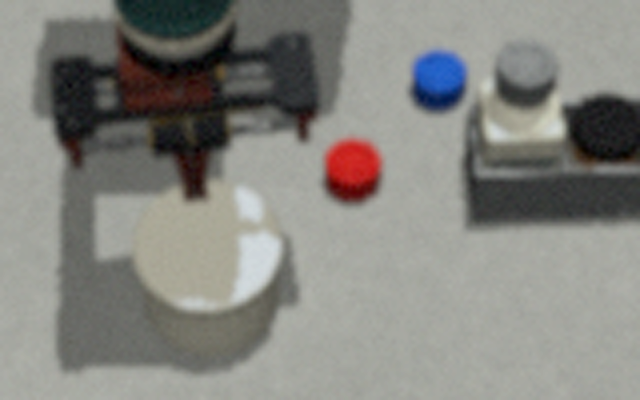

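The closed fingertips at crop (195,190) are just above the raised far edge of the lid. Now I press in small steps.

drive_tool:
  targets:
    - {"dx": 0, "dy": 0.002, "dz": 0, "spin": 0, "grip": 1}
    - {"dx": 0, "dy": 0.004, "dz": 0, "spin": 0, "grip": 1}
    - {"dx": 0, "dy": 0.006, "dz": 0, "spin": 0, "grip": 1}
    - {"dx": 0, "dy": 0.007, "dz": 0, "spin": 0, "grip": 1}
    - {"dx": 0, "dy": 0.008, "dz": 0, "spin": 0, "grip": 1}
    - {"dx": 0, "dy": 0.008, "dz": 0, "spin": 0, "grip": 1}

```text
clock: 3.07
ee_pos: [0.5342, -0.1527, 0.0887]
tool_rot: [-0.7, 0.098, -0.098, 0.7]
contact_force: [-2.2, 0.3, 2.5]
gripper_width: 0.0004
```

drive_tool:
  targets:
    - {"dx": 0, "dy": 0.001, "dz": 0, "spin": 0, "grip": 1}
    - {"dx": 0, "dy": 0.002, "dz": 0, "spin": 0, "grip": 1}
    - {"dx": 0, "dy": 0.003, "dz": 0, "spin": 0, "grip": 1}
    - {"dx": 0, "dy": 0.004, "dz": 0, "spin": 0, "grip": 1}
    - {"dx": 0, "dy": 0.004, "dz": 0, "spin": 0, "grip": 1}

```text
clock: 3.48
ee_pos: [0.5348, -0.1529, 0.0843]
tool_rot: [0.7, -0.098, 0.098, -0.7]
contact_force: [-0.4, 0.4, -0.2]
gripper_width: 0.0005
```

drive_tool:
  targets:
    - {"dx": 0, "dy": 0.001, "dz": 0, "spin": 0, "grip": 1}
    - {"dx": 0, "dy": 0.002, "dz": 0, "spin": 0, "grip": 1}
    - {"dx": 0, "dy": 0.0025, "dz": 0, "spin": 0, "grip": 1}
    - {"dx": 0, "dy": 0.003, "dz": 0, "spin": 0, "grip": 1}
    - {"dx": 0, "dy": 0.003, "dz": 0, "spin": 0, "grip": 1}

```text
clock: 3.9
ee_pos: [0.5351, -0.153, 0.0828]
tool_rot: [0.7, -0.098, 0.098, -0.7]
contact_force: [-2.5, 2.3, 12.9]
gripper_width: 0.0005
```

drive_tool:
  targets:
    - {"dx": 0, "dy": 0.001, "dz": 0, "spin": 0, "grip": 1}
    - {"dx": 0, "dy": 0.0015, "dz": 0, "spin": 0, "grip": 1}
    - {"dx": 0, "dy": 0.0015, "dz": 0, "spin": 0, "grip": 1}

```text
clock: 4.15
ee_pos: [0.5352, -0.1529, 0.0827]
tool_rot: [0.7, -0.097, 0.098, -0.7]
contact_force: [-6.8, 3.0, 25.2]
gripper_width: 0.0004
```

Firm stop at the home height (tip z 0.0747, 25 N). I back off, rise away towards the caddy and spin for the cap.

drive_tool:
  targets:
    - {"dx": 0, "dy": -0.02, "dz": 0, "spin": 0, "grip": 1}
    - {"dx": 0, "dy": -0.06, "dz": 0, "spin": 0, "grip": 1}
    - {"dx": 0, "dy": -0.1, "dz": 0, "spin": 0, "grip": 0.6}
    - {"dx": 0, "dy": -0.125, "dz": 0.03, "spin": 7, "grip": 0.2}
    - {"dx": -0.02, "dy": -0.125, "dz": 0.07, "spin": 14, "grip": 0}
    - {"dx": -0.03, "dy": -0.125, "dz": 0.1, "spin": 21, "grip": -0.5}
    - {"dx": -0.04, "dy": -0.125, "dz": 0.13, "spin": 28, "grip": -0.6}
    - {"dx": -0.04, "dy": -0.125, "dz": 0.16, "spin": 35, "grip": -0.6}

```text
clock: 4.82
ee_pos: [0.5386, 0.0139, 0.2053]
tool_rot: [0.638, -0.306, 0.306, -0.638]
contact_force: [0.4, 0.3, -0.0]
gripper_width: 0.0369
```

```bash
python3 - <<'E'
from h import *
from scipy.spatial.transform import Rotation as R
for n in("scene","top"):
    p,d=cams.camera(n);cv2.imwrite(f"pics/{n}2.png",p);P=pts(n,d)
    m=(np.hypot(P[...,0]-.576,P[...,1]+.162)<.046)&(P[...,2]>.06)&(P[...,2]<.1)
    q=P[m];A=np.c_[q[:,:2]-[.576,-.162],np.ones(len(q))];c=np.linalg.lstsq(A,q[:,2],rcond=None)[0];print(n,len(q),c.round(4))
s=monitor.read_state();print(s["ee_pos"],R.from_quat(s["tool_rot"]).as_matrix().round(3).tolist(),s["q"],s["gripper_width"])
a=cv2.imread("pics/scene2.png")[150:270,220:420];cv2.imwrite("pics/s2.png",cv2.convertScaleAbs(cv2.resize(a,None,fx=4,fy=4,interpolation=2),alpha=1.4))
E
```

```text
scene 674 [0.     0.0028 0.0739]
top 1086 [0.0022 0.0001 0.0746]
[0.54104418 0.01567247 0.20537436] [[0.63, 0.002, 0.777], [-0.777, 0.001, 0.63], [0.0, -1.0, 0.002]] [-0.09977163  0.29915855  1.67036123  0.00170411  1.17029252 -0.78165137] 0.04531827023547213
```

View pics/s2.png

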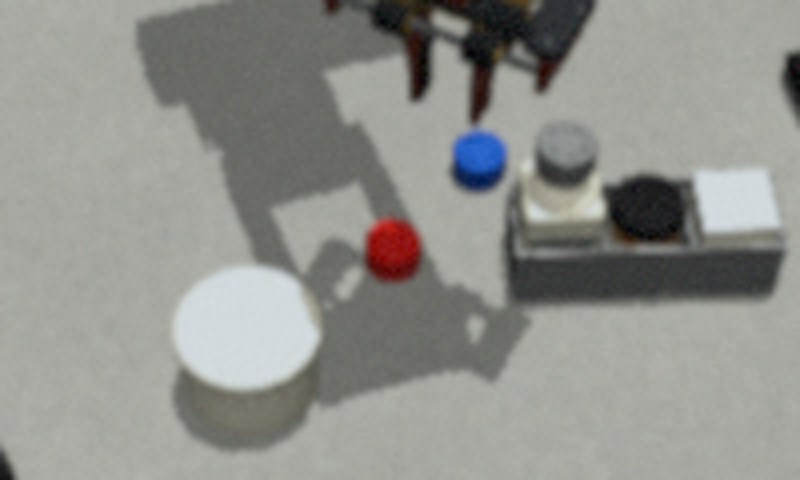

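The lid is level (slope under 0.003) with its top at 0.074–0.0746, so it is home. Next I go above the cap with the jaws open.

drive_tool:
  targets:
    - {"dx": -0.01, "dy": 0, "dz": 0.02, "spin": 7, "grip": -1}
    - {"dx": -0.025, "dy": 0, "dz": 0.045, "spin": 14, "grip": -1}
    - {"dx": -0.041, "dy": 0, "dz": 0.071, "spin": 21, "grip": -1}
    - {"dx": -0.041, "dy": 0, "dz": 0.071, "spin": 28, "grip": -1}
    - {"dx": -0.041, "dy": 0, "dz": 0.071, "spin": 35, "grip": -1}
    - {"dx": -0.041, "dy": 0, "dz": 0.071, "spin": 39, "grip": -1}
    - {"dx": -0.041, "dy": 0.02, "dz": 0.071, "spin": 39, "grip": -1}
    - {"dx": -0.041, "dy": 0.02, "dz": 0.071, "spin": 39, "grip": -1}

```text
clock: 5.58
ee_pos: [0.5681, 0.0879, 0.1826]
tool_rot: [0.502, -0.5, 0.498, -0.5]
contact_force: [-0.8, 0.1, -0.4]
gripper_width: 0.0875
```

```bash
python3 - <<'E'
from h import *
from scipy.spatial.transform import Rotation as R
s=monitor.read_state();print(s["ee_pos"],R.from_quat(s["tool_rot"]).as_matrix().round(4).tolist(),s["q"],s["gripper_width"])
E
```

```text
[0.56811221 0.08785121 0.18262262] [[0.0034, -0.0035, 1.0], [-1.0, -0.0006, 0.0034], [0.0006, -1.0, -0.0035]] [ 3.35727778e-02  3.72313568e-01  1.61995341e+00 -4.91834895e-04
  1.15284365e+00  3.03555426e-02] 0.08746183305447723
```

drive_tool:
  targets:
    - {"dx": -0.004, "dy": 0.01, "dz": 0.0025, "spin": 0, "grip": -1}
    - {"dx": -0.004, "dy": 0.02, "dz": 0.0025, "spin": 0, "grip": -1}
    - {"dx": -0.004, "dy": 0.03, "dz": 0.0025, "spin": 0, "grip": -1}
    - {"dx": -0.004, "dy": 0.04, "dz": 0.0025, "spin": 0, "grip": -1}
    - {"dx": -0.004, "dy": 0.0525, "dz": 0.0025, "spin": 0, "grip": -1}
    - {"dx": -0.004, "dy": 0.0525, "dz": 0.0025, "spin": 0, "grip": -1}
    - {"dx": -0.004, "dy": 0.0525, "dz": 0.0025, "spin": 0, "grip": -1}

```text
clock: 6.17
ee_pos: [0.571, 0.0925, 0.1317]
tool_rot: [0.501, -0.5, 0.499, -0.5]
contact_force: [-0.5, 0.5, 0.3]
gripper_width: 0.088
```

```bash
python3 - <<'E'
from h import *
ps=[]
for n in("scene","top"):
    p,d=cams.camera(n);u,v=map(int,proj(n,[.57,.092,.15]))
    ps.append(cv2.resize(p[v-35:v+35,u-35:u+35],(390,390),interpolation=2))
cv2.imwrite("pics/g3.png",cv2.convertScaleAbs(np.hstack(ps),alpha=1.5))
s=monitor.read_state();print(s["ee_pos"],s["contact_force"])
E
```

```text
[0.5721249  0.09254124 0.1329418 ] [-0.52540012  0.79402925 -0.41208611]
```

View pics/g3.png

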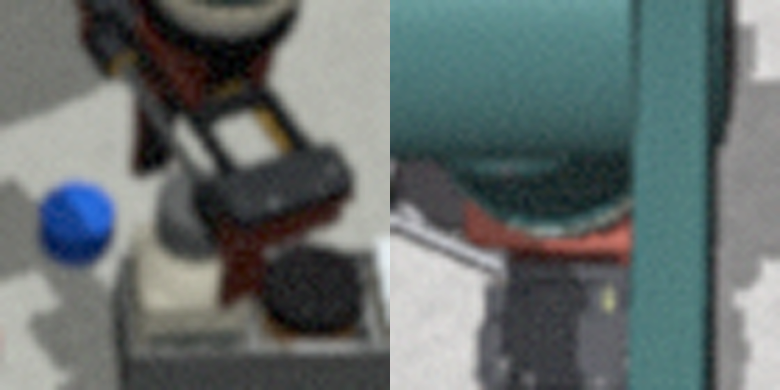

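In the scene view the grey cap at crop (185,225) lies between the two fingers, and the fingertips stay above the shoulder. Now I close gently.

drive_tool:
  targets:
    - {"dx": 0, "dy": 0, "dz": 0, "spin": 0, "grip": 1}
    - {"dx": 0, "dy": 0, "dz": 0, "spin": 0, "grip": 1}
    - {"dx": 0, "dy": 0, "dz": 0, "spin": 0, "grip": 1}
    - {"dx": 0, "dy": 0, "dz": 0, "spin": 0, "grip": 1}
    - {"dx": 0, "dy": 0, "dz": 0, "spin": 0, "grip": 1}
    - {"dx": 0, "dy": 0, "dz": 0, "spin": 0, "grip": 1}
    - {"dx": 0, "dy": 0, "dz": 0, "spin": 0, "grip": 1}
    - {"dx": 0, "dy": 0, "dz": 0, "spin": 0, "grip": 1}
  newtons: 15

```text
clock: 6.93
ee_pos: [0.5712, 0.0925, 0.1326]
tool_rot: [0.501, -0.5, 0.499, -0.5]
contact_force: [-1.4, 0.1, 1.7]
gripper_width: 0.0447
```

```bash
python3 - <<'E'
from h import *
s=monitor.read_state();print(s["ee_pos"],s["contact_force"],s["wrist_torque"],s["gripper_width"])
E
```

```text
[0.57116727 0.09247972 0.13258247] [-1.44862909  0.08615133  1.66244789] [-0.14894906  0.34996303  0.0434645 ] 0.044659256562922627
```

drive_tool:
  targets:
    - {"dx": 0, "dy": 0, "dz": 0, "spin": 0, "grip": 1}
    - {"dx": 0, "dy": 0, "dz": 0, "spin": 0, "grip": 1}
    - {"dx": 0, "dy": 0.0015, "dz": 0, "spin": 0, "grip": 1}
    - {"dx": 0, "dy": 0.003, "dz": 0, "spin": 0, "grip": 1}
    - {"dx": 0, "dy": 0.0045, "dz": 0, "spin": 0, "grip": 1}
    - {"dx": 0, "dy": 0.0055, "dz": 0, "spin": 0, "grip": 1}
    - {"dx": 0, "dy": 0.0055, "dz": 0, "spin": 0, "grip": 1}
    - {"dx": 0, "dy": 0.0055, "dz": 0, "spin": 0, "grip": 1}
  newtons: 45

```text
clock: 7.6
ee_pos: [0.572, 0.0924, 0.1282]
tool_rot: [-0.5, 0.499, -0.5, 0.501]
contact_force: [-4.4, -1.2, 11.6]
gripper_width: 0.0442
```

```bash
python3 - <<'E'
from h import *
s=monitor.read_state();print(s["ee_pos"],s["contact_force"],s["wrist_torque"],s["gripper_width"])
for i in range(2):
    cams.camera("scene");s=monitor.read_state();print(s["ee_pos"],s["contact_force"])
E
```

```text
[0.57199979 0.09244302 0.12815548] [-4.38264146 -1.22188902 11.56554217] [-0.21871236  0.83571861  0.02149143] 0.0442016147288348
[0.5720207  0.09245755 0.12820368] [-4.2616166  -0.46790492 12.22997071]
[0.5720691  0.0924636  0.12824363] [-4.57490061 -0.80400556 11.02928192]
```

Down about 4.4 mm at 11.6 N. I add 0.8 mm and start turning anticlockwise (negative spin).

drive_tool:
  targets:
    - {"dx": 0, "dy": 0.0008, "dz": 0, "spin": 0, "grip": 1}
    - {"dx": 0, "dy": 0.0008, "dz": 0, "spin": -4, "grip": 1}
    - {"dx": 0, "dy": 0.0008, "dz": 0, "spin": -8, "grip": 1}
    - {"dx": 0, "dy": 0.0008, "dz": 0, "spin": -12, "grip": 1}
    - {"dx": 0, "dy": 0.0008, "dz": 0, "spin": -16, "grip": 1}
    - {"dx": 0, "dy": 0.0008, "dz": 0, "spin": -20, "grip": 1}
    - {"dx": 0, "dy": 0.0008, "dz": 0, "spin": -20, "grip": 1}

```text
clock: 8.28
ee_pos: [0.5725, 0.0928, 0.1276]
tool_rot: [-0.58, 0.404, -0.404, 0.581]
contact_force: [-4.2, -0.4, 11.8]
gripper_width: 0.0445
```

```bash
cat > st.py <<'E'
from h import *
from scipy.spatial.transform import Rotation as R
s=monitor.read_state();print(s["clock"],s["ee_pos"].round(4) if hasattr(s["ee_pos"],"round") else s["ee_pos"],np.round(s["contact_force"],1),np.round(s["wrist_torque"],2),s["gripper_width"]);M=R.from_quat(s["tool_rot"]).as_matrix();print(M.round(3).tolist(),"yaw z",np.degrees(np.arctan2(M[1,2],M[0,2])))
E
python3 st.py
```

```text
8.2833 [0.5725 0.0928 0.1276] [-4.2 -0.4 11.8] [0.02 0.65 0.07] 0.0444512279038338
[[0.347, 0.002, 0.938], [-0.938, 0.0, 0.347], [0.0, -1.0, 0.002]] yaw z 20.31061291179534
```

The resisting torque is small (0.07 N·m), so the cap is turning and not locked. I continue.

drive_tool:
  targets:
    - {"dx": 0, "dy": 0, "dz": 0, "spin": -5, "grip": 1}
    - {"dx": 0, "dy": 0, "dz": 0, "spin": -10, "grip": 1}
    - {"dx": 0, "dy": 0, "dz": 0, "spin": -15, "grip": 1}
    - {"dx": 0, "dy": 0, "dz": 0, "spin": -20, "grip": 1}
    - {"dx": 0, "dy": 0, "dz": 0, "spin": -25, "grip": 1}
    - {"dx": 0, "dy": 0, "dz": 0, "spin": -30, "grip": 1}
    - {"dx": 0, "dy": 0, "dz": 0, "spin": -35, "grip": 1}
    - {"dx": 0, "dy": 0, "dz": 0, "spin": -35, "grip": 1}

```text
clock: 8.95
ee_pos: [0.573, 0.0933, 0.1278]
tool_rot: [-0.674, 0.21, -0.211, 0.676]
contact_force: [-2.0, 2.0, 11.5]
gripper_width: 0.0443
```

```bash
python3 st.py
```

```text
8.95 [0.573  0.0933 0.1278] [-2.   2.  11.5] [0.4  0.46 0.06] 0.04425304367911525
[[0.823, 0.003, 0.568], [-0.568, 0.001, 0.823], [0.002, -1.0, 0.003]] yaw z 55.35771624360176
```

drive_tool:
  targets:
    - {"dx": 0, "dy": 0, "dz": 0, "spin": -5, "grip": 1}
    - {"dx": 0, "dy": 0, "dz": 0, "spin": -10, "grip": 1}
    - {"dx": 0, "dy": 0, "dz": 0, "spin": -15, "grip": 1}
    - {"dx": 0, "dy": 0, "dz": 0, "spin": -20, "grip": 1}
    - {"dx": 0, "dy": 0, "dz": 0, "spin": -25, "grip": 1}
    - {"dx": 0, "dy": 0, "dz": 0, "spin": -30, "grip": 1}
    - {"dx": 0, "dy": 0, "dz": 0, "spin": -30, "grip": 1}

```text
clock: 9.53
ee_pos: [0.5732, 0.0937, 0.1279]
tool_rot: [-0.706, 0.028, -0.03, 0.707]
contact_force: [-2.9, 2.1, 11.4]
gripper_width: 0.0443
```

```bash
python3 st.py
```

```text
9.5333 [0.5732 0.0937 0.1279] [-2.9  2.1 11.4] [ 0.68  0.48 -0.  ] 0.04430478379184821
[[0.997, 0.003, 0.081], [-0.081, 0.002, 0.997], [0.003, -1.0, 0.002]] yaw z 85.34579599312131
```

drive_tool:
  targets:
    - {"dx": 0, "dy": -0.002, "dz": 0, "spin": 0, "grip": 1}
    - {"dx": 0, "dy": -0.004, "dz": 0, "spin": 0, "grip": 1}
    - {"dx": 0, "dy": -0.006, "dz": 0, "spin": 0, "grip": 1}
    - {"dx": 0, "dy": -0.008, "dz": 0, "spin": 0, "grip": 1}
    - {"dx": 0, "dy": -0.01, "dz": 0, "spin": 0, "grip": 1}
    - {"dx": 0, "dy": -0.012, "dz": 0, "spin": 0, "grip": 1}
    - {"dx": 0, "dy": -0.012, "dz": 0, "spin": 0, "grip": 1}

```text
clock: 10.12
ee_pos: [0.5717, 0.0925, 0.1383]
tool_rot: [0.707, -0.03, 0.03, -0.706]
contact_force: [-0.1, 2.0, 0.3]
gripper_width: 0.0436
```

```bash
python3 st.py
```

```text
10.1167 [0.5717 0.0925 0.1383] [-0.1  2.   0.3] [0.25 0.1  0.01] 0.04363028235990129
[[0.996, -0.0, 0.085], [-0.085, -0.0, 0.996], [-0.0, -1.0, -0.0]] yaw z 85.10283596378564
```

No bottle weight on the tool (0.3 N, and the bottle alone would be about 3 N), so the cap is free. I lift to about 5 cm.

drive_tool:
  targets:
    - {"dx": 0, "dy": -0.006, "dz": 0, "spin": 0, "grip": 1}
    - {"dx": 0, "dy": -0.013, "dz": 0, "spin": 0, "grip": 1}
    - {"dx": 0, "dy": -0.021, "dz": 0, "spin": 0, "grip": 1}
    - {"dx": 0, "dy": -0.03, "dz": 0, "spin": 0, "grip": 1}
    - {"dx": 0, "dy": -0.038, "dz": 0, "spin": 0, "grip": 1}
    - {"dx": 0, "dy": -0.045, "dz": 0, "spin": 0, "grip": 1}
    - {"dx": 0, "dy": -0.045, "dz": 0, "spin": 0, "grip": 1}
    - {"dx": 0, "dy": -0.045, "dz": 0, "spin": 0, "grip": 1}

```text
clock: 10.78
ee_pos: [0.5723, 0.0926, 0.1841]
tool_rot: [0.706, -0.03, 0.031, -0.706]
contact_force: [0.6, 0.5, -0.5]
gripper_width: 0.044
```

```bash
python3 st.py; python3 - <<'E'
from h import *
ps=[]
for n in("scene","top"):
    p,d=cams.camera(n);cv2.imwrite(f"pics/{n}4.png",p);P=pts(n,d);u,v=map(int,proj(n,[.57,.092,.15]))
    ps.append(cv2.resize(p[v-50:v+50,u-50:u+50],(390,390),interpolation=2))
    for nm,c in(("tub",(.576,-.162)),("jar",(.5955,.155)),("notes",(.6188,.2175))):
        m=(np.hypot(P[...,0]-c[0],P[...,1]-c[1])<(.046 if nm=="tub" else .022))&(P[...,2]>.05)&(P[...,2]<.1)
        q=P[m]
        if len(q)>60:
            A=np.c_[q[:,:2]-c,np.ones(len(q))];print(n,nm,len(q),np.linalg.lstsq(A,q[:,2],rcond=None)[0].round(4))
    if n=="scene":
        m=(np.hypot(P[...,0]-.5705,P[...,1]-.092)<.02)&(P[...,2]>.1)&(P[...,2]<.145);print("neck",m.sum(),P[m].mean(0) if m.any() else 0, P[m][:,2].max() if m.any() else 0)
        m=(np.hypot(P[...,0]-.5705,P[...,1]-.092)<.03)&(P[...,2]>.155)&(P[...,2]<.21)
        vs,us=np.nonzero(m);print(len(vs),us.mean(),vs.mean(),P[m].mean(0),P[m].min(0),P[m].max(0),proj(n,[.5712,.0925,.187]))
cv2.imwrite("pics/e4.png",cv2.convertScaleAbs(np.hstack(ps),alpha=1.5))
E
```

```text
10.7833 [0.5723 0.0926 0.1841] [ 0.6  0.5 -0.5] [ 0.03  0.01 -0.03] 0.04400134617766464
[[0.996, 0.001, 0.085], [-0.085, -0.0, 0.996], [0.001, -1.0, 0.0]] yaw z 85.106158658972
scene tub 672 [-0.0154 -0.0027  0.0735]
scene jar 132 [-0.0715  0.0277  0.0765]
scene notes 130 [ 0.023  -0.0055  0.0737]
neck 169 [0.57358404 0.08967443 0.12065895] 0.13946584141548923
239 363.93305439330544 177.36820083682008 [0.5783744  0.09168845 0.19479088] [0.55201014 0.06371237 0.17142941] [0.59217008 0.11856395 0.2095363 ] [362.78590002 177.35295535]
top tub 1087 [ 0.0033 -0.0028  0.0746]
```

View pics/e4.png

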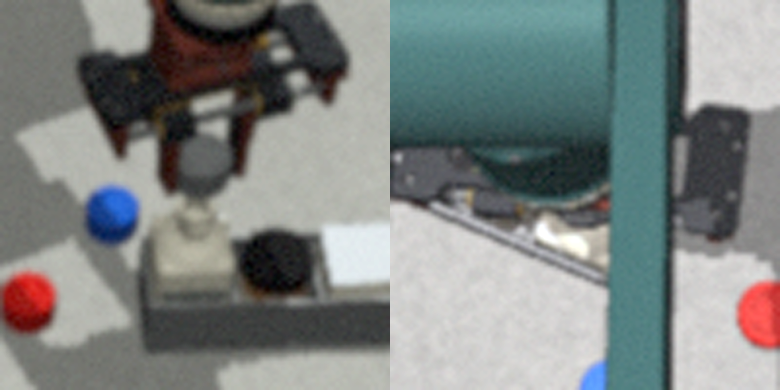

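```bash
python3 - <<'E'
from h import *
for n in ["scene","top"]*3:
    p,d=cams.camera(n);P=pts(n,d)
    m=(np.hypot(P[...,0]-.576,P[...,1]+.162)<.040)&(P[...,2]>.06)&(P[...,2]<.1)
    q=P[m];A=np.c_[q[:,:2]-[.576,-.162],np.ones(len(q))];print(n,np.linalg.lstsq(A,q[:,2],rcond=None)[0].round(4))
s=monitor.read_state();print(s["clock"],s["ee_pos"],s["contact_force"],s["gripper_width"],np.abs(s["qvel"]).max())
E
```

```text
scene [-0.001   0.0018  0.0737]
top [ 0.0002 -0.0033  0.0745]
scene [-0.0075  0.0062  0.0738]
top [-0.0014 -0.0016  0.0745]
scene [-0.0078 -0.0016  0.0737]
top [0.0034 0.0046 0.0746]
11.1833 [0.57160597 0.09255691 0.18298641] [ 0.4377153  -0.10923978 -0.42521175] 0.044225326842449696 0.002084752442837803
```

```bash
python3 -c "
from h import *
print(order.sign_off())"
```

```text
the job is handed in; nothing more can be done
None
```

The tub lid is shut, and the safety cap is off the bottle and held upright about 5 cm above it. I handed the job in at about 11.2 s.

- **Lid:** I pressed the raised edge with closed fingertips until it snapped and met a firm stop at home height (25 N). Repeat depth fits put its top at 73.7–74.6 mm, against 74.5 mm when home, with slopes within about 0.008. One scene-camera fit gave 0.015. Six repeats, cropped slightly inside the lid edge, did not show it again, so I took it as noise.
- **Cap:** I gripped it at 44 mm opening, pushed it about 5 mm down (about 11.5 N) and turned it about 85° anticlockwise with almost no resisting torque. It then lifted free without the weight of the bottle on the tool. It is held about 51 mm above its locked position, within 1 mm sideways of where I gripped it.
- **Rest of the scene:** In the last picture the bottle stands in its well. The jar, notes and loose caps look undisturbed. I did not measure the eraser and stapler again, but the arm passed nowhere near them below 0.2 m.

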